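Refit the keyed filter cover of a desktop air purifier

ROBOT

A 7-joint arm with a two-finger parallel gripper is mounted at the origin on a cart in front of the work surface, level with it; the furniture and walls round the work are solid. World frame = base frame: x ahead of the robot, y to its left, z up, the work surface at z = 0. Lengths are in m, angles in rad, forces in N, time in s.
With the tool pointing down it reaches from about 0.4 to 0.925 m from the base axis. Payload 5.6 kg.
Tool frame: the origin (TCP) lies midway between the tips of the shut fingers; the grasp point (between the pads) lies 19 mm behind it; z points along the fingers, y is the line along which they close (so a half turn about z gives the same grasp; the last joint's range is limited). The gripper opens to 85 mm and grips with 20 to 120 N. Pads are 22 mm wide; open, the fingers measure 114 mm over their backs; the gripper's body (76 mm by 85 mm) begins 54 mm behind the grasp point. The pads swing forward as they close: fully open they stand 13 mm farther back than shut.
Start: joints at [-1.389, 0.468, -0.012, 1.603, 0.006, 1.071, -0.056], TCP at [0.145, 0.634, 0.231] pointing down, gripper open.
Joint ranges: [-2.53, 2.53], [-0.31, 2.02], [-1.57, 1.55], [0.28, 2.44], [-1.29, 4.43], [0.15, 1.84], [-2.92, 2.92]. Speed limits (rad/s): [2.57, 2.57, 3.14, 3.14, 3.14, 3.14, 3.14].

INTERFACE

Orientations are given as a unit quaternion [x, y, z, w].
In Python, from plant import state, capture, hand_in gives the robot as it stands.
- The arm moves only by the tool drive_tool, never from a script. Its argument "increments" is a list of rows, each a list of 6 numbers: the shift along the tool's x, y, z in units of 50 mm (1.0 is 50 mm), then the turn, a rotation vector about the tool's x, y, z in units of 6 degrees (1.0 is 6 degrees). In form: [[dx, dy, dz, wx, wy, wz], ...]. A call has 1 to 12 rows; each row shifts and turns the commanded pose from where the row before left it, along the tool's axes as they then stand; what a row does not reach is not made up. A row lasts 1/8 s, in which the tool goes at most 62.5 mm and 10.7 degrees, less where a joint would pass 70% of its speed; a pose out of reach is approached as far as the arm can. A call is refused whole if a number of a shift passes 1 or a number of a turn 1, either way. A call with a gripper value outside its range is refused whole. "fingers" is the opening in per cent of the stroke, from 0 (shut) to 100 (fully open), set as the call begins (left out, the last holds). The fingers move at their own pace and stop on an object; the grip force is fixed at half the most. Time passes only in rows, so rows that do not move let the fingers close. It gives the time, the measured TCP pose, the force, the opening and the grip force at its end, in the units of the state.
- state(): the state, without advancing time (a new reading comes with each control period).
- capture(name): name is "scene" or "top"; returns a dict with "image" (400x640x3 uint8, red, green, blue), "fx", "fy", "cx", "cy" (pixels), "k1" (the pictures are not rectified: a ray, as slopes to the right and down, at radius r is drawn at 1 + k1 r^2 times it, then the intrinsics apply), "R" (3x3) and "t" (3): a world point X has camera coordinates R X + t. Camera axes: x right, y down, z forward; pixel columns grow to the right and rows downward; lengths in m; the calibration is good to about 2 mm. A picture is of the moment at which its call begins. There is no depth.
- hand_in(): hands the job in; it is judged then, once.
The state is a dict: "time": time; "joint_pos": joint angles; "qvel": joint speeds; "tau": joint torques, N m; "tool_pos": TCP position; "orientation": TCP orientation; "ft_force": force on the tool from outside, world axes, zero at the start; "wrist_torque": the same for the moment, N m; "gripper_width": finger opening in m; "finger_force": force on a finger pad.
Only numpy, scipy, OpenCV 4.12 (cv2) and the standard library are available. Lean on these libraries where they do the work, as an engineer would, in place of code of your own. Each camera call takes 0.05 s, during which the arm holds its last target. There are 200 camera calls.

TASK

The air purifier's dark filter cover has been laid back in its well but its notch is not over the key, so it is not seated. Without lifting the cover, push its grip bar round with a fingertip until the notch is in line with the green arrow on the housing rim, then press the hub of the cover straight down, without undue force, until it has snapped fully home, level all round. Only then press the white start button fully down and let it go; leave the other things on the desk as they are.

Things in the scene. Friction and masses are not known exactly. Their poses are not given: they have to be found in the camera images.
- purifier: Air purifier: white rounded-rectangular housing, fixed on the desk, 93 mm high. Origin: on the desk under the axis of the round well (radius 70 mm) in its top; z up, -x = its front with the start button; housing x -128 to +88 mm, y -87 to +87 mm; yaw varies. The well's seat is 80 mm above the desk; a 20 mm post on the axis guides the cover, which turns freely about it.
- cover: Loose dark grey round cover, 132 mm diameter, 0.15 kg, at first turned at least 0.7 rad off (up to half a turn, either way). Origin: centre of its underside, 88.7 mm above the desk at the start, 80 mm when seated; z up; grille top at z = 12 mm. Grip bar along its x axis through the centre, x -48 to +48 mm, 14 mm wide, z 12 to 27 mm. Seated, its yaw equals the housing's.
- cover_notch (a point): Middle of the key notch at the height of the grille top: [-57, 0, 12] mm in the cover's frame. The notch is 11 mm wide and runs from the edge in to 50 mm from the centre; the bar's end next to it bears a green dot.
- key_mark (a point): Tip of the flat green arrow on the housing's rim that points at the key: [-73.5, 0, 93] mm in the housing's frame.
- key (a point): Top of the key, a green round-topped pin of 7 mm diameter standing 8 mm above the seat: [-57, 0, 88] mm in the housing's frame, in line with the green arrow. It is hidden under the cover until the notch is over it and keeps the cover from going down; within 2 mm to either side the notch goes over it.
- hub_top (a point): Centre of the flat top of the cover's round hub (33 mm diameter, 38 at its foot): [0, 0, 28] mm in the cover's frame. Press here: four small sprung catches in the well's wall carry the cover 8.7 mm above the seat; about 10 N pushes it past them, then they snap over its edge and keep it down. It lands on a hard seat; over 70 N breaks it.
- button_top (a point): Centre of the top of the start button: a round white button with a green dot, 20 mm diameter, standing 6 mm above the housing's rim, on the front ledge in front of the green arrow. It moves down with the button.
- start_button (a joint): Travel of the start button in m: 0 = out, 0.004 = fully down (about 4.6 N; it springs back).
- stapler: Blue stapler lying beside the purifier's left (+y) flank, 34x140x53 mm: bystander.
- glue_stick: Red and white glue stick standing beside the purifier's right (-y) flank, 24 mm diameter, 92 mm tall: bystander.
- mug_1: White mug, 95 mm tall: bystander.
- water_glass: Clear drinking glass, 81 mm diameter, 93 mm tall: bystander.
- tape_1: Roll of beige tape lying flat, 105 mm diameter, 25 mm tall: bystander.
- battery_1: Red battery standing upright, 15 mm diameter, 50 mm tall: bystander.
- binder_clip0: Black binder clip, 32x38x36 mm: bystander.
- eraser: Blue and white eraser, 20x42x12 mm: bystander.

How it is judged:
On the way, in this order (a step that is already met when the one before it is completed fails the run):
1. the cover is seated: notch on the key, fully down and level (z of cover in the frame of purifier below 0.0815 m and angle between cover's own z axis and vertical below 0.03 rad and horizontal distance between cover and purifier below 0.004 m and horizontal distance between cover_notch and key below 0.004 m), for 0.2 s.
2. the start button is pressed fully down (value of joint start_button above 0.003 m), for 0.04 s.
At the end, for the whole second after the job is handed in: The cover rests in the well, notch on the key (within 4 mm), underside less than 1.5 mm above the seat, level within 0.03 rad, within 4 mm of the well's axis; the start button was pressed at least 3 of its 4 mm after that and is out again (less than 1 mm down) (all of step 1 and value of joint start_button below 0.001 m and linear speed of cover below 0.02 m/s); the robot touches nothing.
It fails at once if the cover is lifted 6 mm or more above where it lay, or tipped by more than 0.2 rad (z of cover in the frame of purifier above 0.0947 m or angle between cover's own z axis and vertical above 0.2 rad).
It fails at once if the start button is pressed (2 mm or more) while the cover is not seated (value of joint start_button above 0.002 m and (z of cover in the frame of purifier above 0.0815 m or angle between cover's own z axis and vertical above 0.03 rad)).
It fails at once if the cover is squeezed or pressed with more than 70 N (contact force between the fingers and cover above 70 N).
It fails at once if a bystander is moved by more than 15 mm (distance of any of stapler, glue_stick, mug_1, water_glass, tape_1, battery_1, binder_clip0, eraser from where it was at the start of the episode above 0.015 m).
It also fails if it takes over 72 s, if anything falls off the work surface, if the arm or the gripper's body presses on something with over 40 N, if the wrist force passes 120 N, or if a joint passes its speed limit or range.

## Working session

There is one attempt and no reset: what is moved stays moved. The work goes in short steps, Python scripts to look and compute and a tool call to move; the robot and the scene stay as the last step left them, time stands still between calls to the robot, and variables do not carry over. Pictures are saved under pics/ and viewed, at most 10 in all, crops included, and the job is handed in when it is done.

Besides the shell and the picture viewer there is one more tool, called after ">>>" by a JSON object that holds its "op" and its "data", one argument or row to a line. drive_tool: Moves the arm, as the interface text tells. Its arguments: {"type":"object","properties":{"increments":{"type":"array","items":{"type":"array","items":{"type":"number"}}},"fingers":{"type":"number"}},"required":["increments"]}

```bash
mkdir -p pics; python3 - <<'E'
from plant import state,capture
import cv2
s=state();print(s['time'],s['tool_pos'],s['orientation'],s['ft_force'])
for n in("scene","top"):
    c=capture(n);cv2.imwrite(f"pics/{n}0.png",c['image'][...,::-1]);print(n,c['fx'],c['cx'],c['cy'],c['k1'],c['R'],c['t'])
E
```

```text
0.0 [0.14480813 0.63308815 0.23030676] [ 1.12182881e-01  9.93687165e-01 -9.03879018e-04 -5.18685220e-05] [ 0.22814085 -0.09810177 -0.09530274]
scene 492.27208538722607 317.8318427164306 207.79062135770215 -0.12122997247607942 [[ 0.72162245 -0.69203697 -0.01859749]
 [-0.29787165 -0.28613192 -0.91071456]
 [ 0.62492681  0.66273174 -0.41261741]] [-0.3712519   0.2543516   1.05490315]
top 470.25061192509855 321.6578476646497 199.3078338608819 0.030443257971586295 [[-0.01614347 -0.99979882 -0.01190442]
 [-0.98618232  0.0178846  -0.16469541]
 [ 0.16487518  0.00908118 -0.98627263]] [0.03831744 0.53395467 1.47268469]
```

View pics/top0.png

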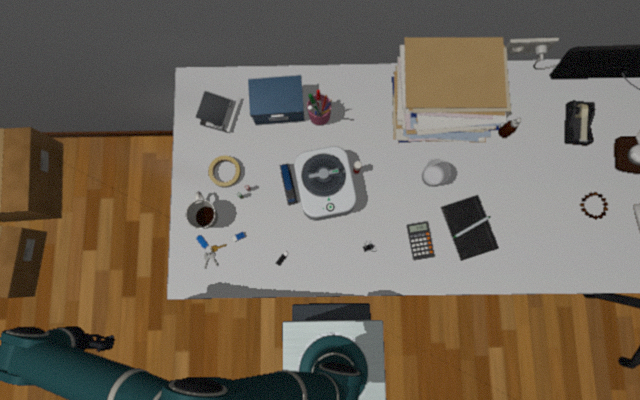

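View pics/scene0.png

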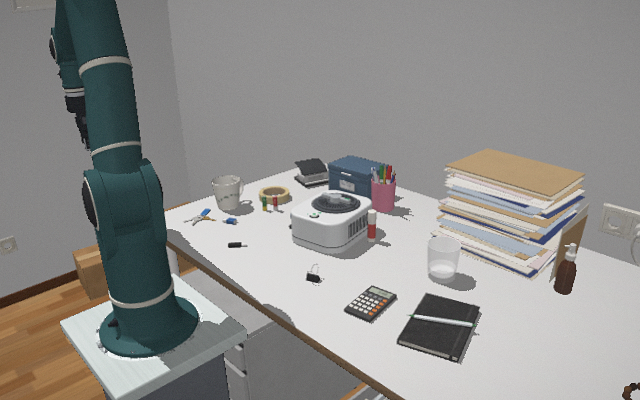

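The top view shows the purifier at about (326,182), with the button near (330,207) and the bar roughly horizontal at (323,174). The stapler is on its left flank and the glue stick on its right. Next I'll zoom in and measure.

```bash
cat > h.py <<'E'
import numpy as np,cv2
from plant import state,capture
def ray(c,uv,z):
    K=np.array([[c['fx'],0,c['cx']],[0,c['fy'],c['cy']],[0,0,1]])
    p=cv2.undistortPoints(np.array(uv,float).reshape(-1,1,2),K,np.array([c['k1'],0,0,0.]))[:,0]
    R=np.array(c['R']);t=np.array(c['t']);C=-R.T@t
    d=np.c_[p,np.ones(len(p))]@R
    return C+d*((z-C[2])/d[:,2])[:,None]
def proj(c,X):
    R=np.array(c['R']);t=np.array(c['t'])
    p=np.atleast_2d(X)@R.T+t;p=p[:,:2]/p[:,2:];r=(p**2).sum(1,keepdims=True)
    return p*(1+c['k1']*r)*[c['fx'],c['fy']]+[c['cx'],c['cy']]
def blobs(m,amin=2):
    n,l,s,ce=cv2.connectedComponentsWithStats(m.astype(np.uint8),connectivity=8)
    return [(s[i,4],ce[i],l==i) for i in range(1,n) if s[i,4]>=amin]
def wcent(w,m):
    y,x=np.nonzero(m);ww=w[y,x];return np.array([(x*ww).sum(),(y*ww).sum()])/ww.sum()
def green(c):
    im=c['image'].astype(float);return im[...,1]-np.maximum(im[...,0],im[...,2])
E
python3 - <<'E'
from h import *
c=capture("top");im=c['image']
g=green(c);x0,y0=280,135;m=np.zeros(g.shape,bool);m[135:230,275:375]=g[135:230,275:375]>12
for a,ce,mm in blobs(m,1):
    p=wcent(g,mm);print('green',a,p.round(1),g[mm].max(),ray(c,[p],.093).round(4), ray(c,[p],.115).round(4))
v=im.astype(int).max(2);d=np.zeros(g.shape,bool);d[140:210,295:355]=v[140:210,295:355]<95
for a,ce,mm in blobs(d,30):
    y,x=np.nonzero(mm);h=cv2.convexHull(np.c_[x,y].astype(np.int32));e=cv2.fitEllipse(h);print('dark',a,e,ray(c,[e[0]],.1).round(4))
s=capture("scene")
a=cv2.resize(im[140:225,270:375],None,fx=7,fy=7,interpolation=cv2.INTER_CUBIC)
b=cv2.resize(s['image'][180:260,280:390],None,fx=7,fy=7,interpolation=cv2.INTER_CUBIC)
cv2.imwrite("pics/t1.png",a[...,::-1]);cv2.imwrite("pics/s1.png",b[...,::-1])
E
```

```text
green 10 [335.  170.6] 35.0 [[ 0.6173 -0.0149  0.093 ]] [[ 0.6123 -0.0144  0.115 ]]
green 7 [328.3 199.1] 37.0 [[0.5268 0.0079 0.093 ]] [[0.5231 0.008  0.115 ]]
green 14 [330.2 206.5] 41.0 [[0.5033 0.0026 0.093 ]] [[0.5    0.0028 0.115 ]]
green 1 [323. 208.] 16.0 [[0.4989 0.025  0.093 ]] [[0.4957 0.0248 0.115 ]]
dark 1274 ((323.3467712402344, 174.59669494628906), (41.97882843017578, 43.489933013916016), 91.26909637451172) [[0.6037 0.0221 0.1   ]]
dark 39 ((352.12298583984375, 166.7110137939453), (3.6989710330963135, 21.000396728515625), 166.60459899902344) [[ 0.6273 -0.0687  0.1   ]]
dark 43 ((296.00103759765625, 194.8212890625), (4.276715278625488, 17.311264038085938), 177.8265838623047) [[0.5409 0.1083 0.1   ]]
```

View pics/t1.png

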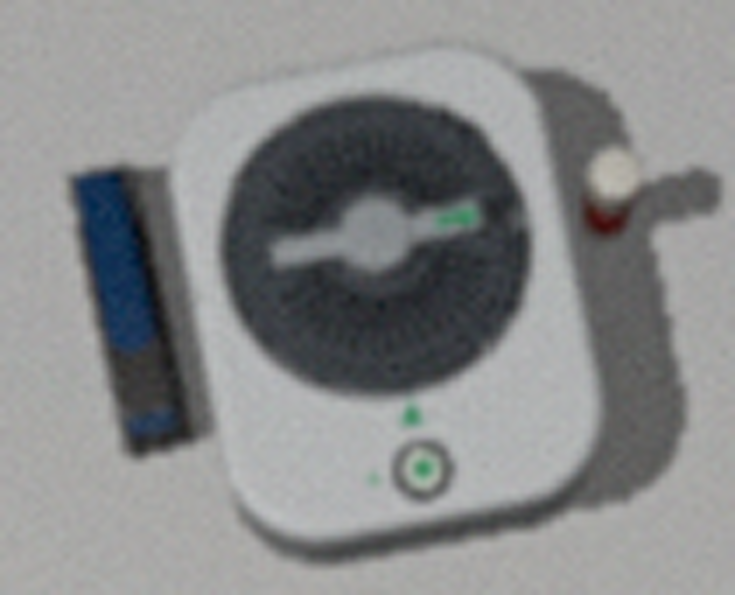

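View pics/s1.png

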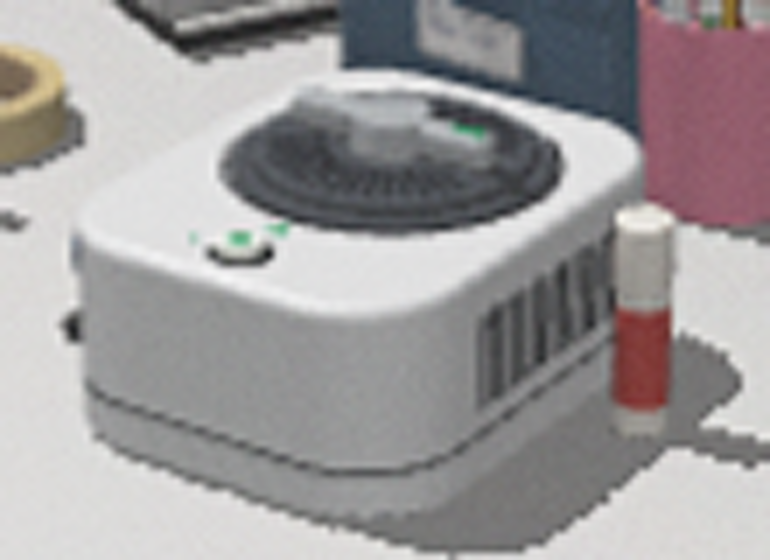

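The green dot end of the bar is on the right (-y), at crop pixel (460,217). The arrow is at (411,415) and the button at (422,467), both towards the robot. The cover therefore needs about 92° clockwise, seen from above. Next I'll fit the bar and housing and plan the approach.

```bash
cat >> h.py <<'E'
def yawof(q):  # angle of tool x in world xy
    from scipy.spatial.transform import Rotation as Ro
    v=Ro.from_quat(q).as_matrix()[:,0];return np.arctan2(v[1],v[0])
def plan(target,yaw,n,start=None):
    s=state();p=np.array(s['tool_pos']) if start is None else np.array(start[0]);a=yawof(s['orientation']) if start is None else start[1]
    dy=(yaw-a+np.pi)%(2*np.pi)-np.pi;w=dy/n
    ph=np.exp(1j*(a+w*np.arange(n))).sum();D=np.array(target)-p
    d=complex(D[0],D[1])/ph   # tool y = conj side (z down)
    return np.round([d.real/.05/1,-d.imag/.05,-D[2]/n/.05,0,0,-np.degrees(w)/6],3)
def measure(c,zc=.0887):
    im=c['image'].astype(int);v=im.max(2);hsv=None
    y,x=np.mgrid[:400,:640]
    P=ray(c,np.c_[x.ravel(),y.ravel()],zc+.027).reshape(400,640,3)
    r=np.hypot(P[...,0]-.6037,P[...,1]-.0221);m=(r<.053)&(v>125)
    b=max(blobs(m),key=lambda t:t[0])[2];q=P[b][:,:2];ce=q.mean(0)
    u=np.linalg.svd(q-ce)[2][0];return ce,np.arctan2(u[1],u[0]),b.sum(),np.abs((q-ce)@u).max()
E
python3 - <<'E'
from h import *
c=capture("top");print(measure(c))
ims=np.mean([measure(capture("top"))[0] for _ in range(3)],0);print(ims)
for n in ("top","scene"):
    c=capture(n);g=green(c);cen=proj(c,[.6037,.0221,.1])[0];m=g>12
    yy,xx=np.mgrid[:400,:640];m&=np.hypot(xx-cen[0],yy-cen[1])<50
    for a,ce,mm in blobs(m,3):
        p=wcent(g,mm);print(n,a,p.round(1),[ray(c,[p],z)[0,:2].round(4) for z in(.093,.099,.1157)])
# housing white top outline
c=capture("top")
print(yawof(state()['orientation']))
for y in (1.57,1.8): print(plan([.645,-.015,.2],y,20))
E
```

```text
(array([0.60508706, 0.02298302]), np.float64(-1.3828843792664667), np.int64(122), np.float64(0.0444644875936436))
[0.60525159 0.02253317]
top 10 [335.  170.6] [array([ 0.6174, -0.0148]), array([ 0.616 , -0.0147]), array([ 0.6122, -0.0144])]
top 8 [328.2 199.1] [array([0.5267, 0.0082]), array([0.5257, 0.0082]), array([0.5229, 0.0083])]
top 13 [330.1 206.5] [array([0.5034, 0.0028]), array([0.5024, 0.0028]), array([0.4999, 0.003 ])]
scene 6 [346.8 198.2] [array([0.6483, 0.0153]), array([0.6381, 0.0058]), array([ 0.6097, -0.0207])]
scene 10 [313.7 213.7] [array([0.5084, 0.0076]), array([ 0.4997, -0.0019]), array([ 0.4754, -0.0281])]
scene 5 [319.3 212.3] [array([0.5252, 0.0029]), array([ 0.5163, -0.0065]), array([ 0.4915, -0.0326])]
2.9167653604927137
[-0.883 -0.044  0.031  0.     0.     0.643]
[-0.852 -0.136  0.031  0.     0.     0.533]
```

```bash
python3 - <<'E'
from h import *
print(plan([.645,-.006,.17],1.762,20))
E
```

```text
[-0.851 -0.115  0.061  0.     0.     0.551]
```

>>> {"op": "drive_tool", "data": {
  "increments": [
    [-0.85,-0.115,0.02,0,0,0.55],
    [-0.85,-0.115,0.02,0,0,0.55],
    [-0.85,-0.115,0.02,0,0,0.55],
    [-0.85,-0.115,0.02,0,0,0.55],
    [-0.85,-0.115,0.02,0,0,0.55],
    [-0.85,-0.115,0.02,0,0,0.55],
    [-0.85,-0.115,0.02,0,0,0.55],
    [-0.85,-0.115,0.02,0,0,0.55],
    [-0.85,-0.115,0.02,0,0,0.55],
    [-0.85,-0.115,0.02,0,0,0.55]
  ],
  "fingers": 0
}}

```text
time: 1.8
tool_pos: [0.4905, 0.3874, 0.2214]
orientation: [0.391, 0.921, 0.0, 0.0]
ft_force: [0.7, 0.7, -0.9]
gripper_width: 0.0002
finger_force: 0.0
```

>>> {"op": "drive_tool", "data": {
  "increments": [
    [-0.85,-0.115,0.1,0,0,0.55],
    [-0.85,-0.115,0.1,0,0,0.55],
    [-0.85,-0.115,0.1,0,0,0.55],
    [-0.85,-0.115,0.1,0,0,0.55],
    [-0.85,-0.115,0.1,0,0,0.55],
    [-0.85,-0.115,0.1,0,0,0.55],
    [-0.85,-0.115,0.1,0,0,0.55],
    [-0.85,-0.115,0.1,0,0,0.55],
    [-0.85,-0.115,0.1,0,0,0.55],
    [-0.85,-0.115,0.1,0,0,0.55],
    [0,0,0,0,0,0]
  ]
}}

```text
time: 3.18
tool_pos: [0.6449, -0.0106, 0.1712]
orientation: [0.638, 0.77, -0.001, 0.001]
ft_force: [-0.1, 0.1, 0.8]
gripper_width: -0.0
finger_force: 0.0
```

```bash
python3 - <<'E'
from h import *
s=state();print(s['time'],s['tool_pos'],yawof(s['orientation']),s['orientation'],s['ft_force'],s['gripper_width'])
c=capture("scene");im=c['image']
b=cv2.resize(im[120:260,270:410],None,fx=4,fy=4,interpolation=cv2.INTER_CUBIC)
cv2.imwrite("pics/s2.png",b[...,::-1])
print(plan([.645,-.006,.125],1.762,3), proj(c,s['tool_pos']))
E
```

```text
3.175 [ 0.644869   -0.01055564  0.17116487] 1.7574718618058067 [ 0.63812466  0.76993187 -0.00109936  0.00079537] [-0.1355878   0.05623296  0.81931193] -4.3080655732626476e-05
[ 0.008  0.002  0.308  0.     0.    -0.002] [[352.8225267  175.51559981]]
```

View pics/s2.png

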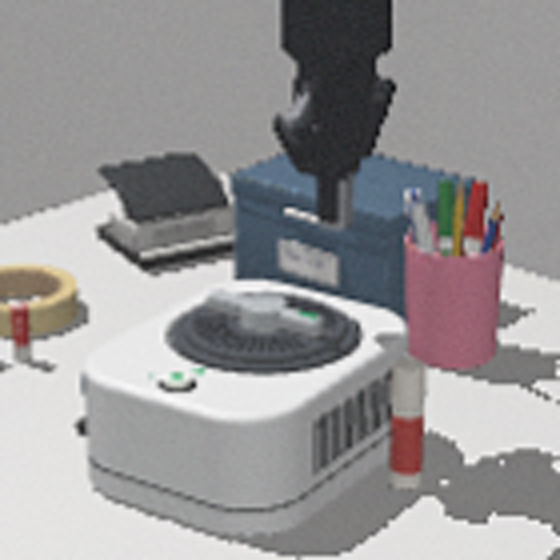

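The shut fingertips hang behind and above the bar's dotted end, at crop pixel (337,222), and nothing is disturbed. I'll go down beside the bar.

>>> {"op": "drive_tool", "data": {
  "increments": [
    [0.03,0,0.3,0,0,0],
    [0.03,0,0.3,0,0,0],
    [0.02,0,0.3,0,0,0],
    [0,0,0.2,0,0,0],
    [0,0,0.1,0,0,0],
    [0,0,0.06,0,0,0],
    [0,0,0,0,0,0],
    [0,0,0,0,0,0]
  ]
}}

```text
time: 4.22
tool_pos: [0.6446, -0.0012, 0.1088]
orientation: [0.635, 0.772, 0.0, 0.0]
ft_force: [-0.1, -0.2, 0.5]
gripper_width: -0.0002
finger_force: 0.0
```

```bash
cat > p.py <<'E'
from h import *
s=state();C=np.array([.605,.0225]);p=np.array(s['tool_pos']);a=yawof(s['orientation'])
th=a-np.pi;u=np.array([np.cos(th),np.sin(th)]);n=np.array([-u[1],u[0]])
print(s['time'],p.round(4),'yaw',round(a,4),'ft',s['ft_force'].round(1) if hasattr(s['ft_force'],'round') else s['ft_force'],'r along',(p[:2]-C)@u,'off',(p[:2]-C)@n)
def rot(dth,n): # rigid rotation about C by dth in n rows
    z=complex(*(p[:2]-C))*np.exp(1j*dth)
    return plan([C[0]+z.real,C[1]+z.imag,p[2]],a+dth,n)
E
python3 - <<'E'
from p import *
print(rot(-.1,1),rot(-1.2,12))
E
```

```text
4.225 [ 0.6446 -0.0012  0.1088] yaw 1.7646 ft [-0.1 -0.2  0.5] r along 0.030904282671791683 off 0.034281417760178894
[-0.065 -0.065 -0.     0.     0.     0.955] [-0.065 -0.065 -0.     0.     0.     0.955]
```

>>> {"op": "drive_tool", "data": {
  "increments": [
    [-0.1,0,0.04,0,0,0],
    [0,-0.06,0,0,0,0],
    [0,-0.06,0,0,0,0],
    [0,-0.06,0,0,0,0],
    [0,-0.04,0,0,0,0],
    [0,0,0,0,0,0],
    [0,0,0,0,0,0]
  ]
}}

```text
time: 5.1
tool_pos: [0.6345, -0.0081, 0.1063]
orientation: [0.635, 0.772, 0.0, 0.0]
ft_force: [0.4, 0.2, -0.7]
gripper_width: -0.0001
finger_force: 0.0
```

```bash
python3 - <<'E'
from p import *
z=C+.036*u+.0215*n
for d in (-.1,-.8): 
    w=complex(*(z-C))*np.exp(1j*d);print(plan([C[0]+w.real,C[1]+w.imag,p[2]],a+d,8,start=([*z,p[2]],a)))
E
```

```text
5.1 [ 0.6345 -0.0081  0.1063] yaw 1.7649 ft [ 0.4  0.2 -0.7] r along 0.035718221407637085 off 0.023071372965918196
[-0.005 -0.009 -0.     0.     0.     0.119]
[-0.039 -0.074 -0.     0.     0.     0.955]
```

>>> {"op": "drive_tool", "data": {
  "increments": [
    [-0.044,-0.077,0,0,0,1],
    [-0.044,-0.077,0,0,0,1],
    [-0.044,-0.077,0,0,0,1],
    [-0.044,-0.077,0,0,0,1],
    [-0.044,-0.077,0,0,0,1],
    [-0.044,-0.077,0,0,0,1],
    [0,0,0,0,0,0]
  ]
}}

```text
time: 5.98
tool_pos: [0.6113, -0.0195, 0.1065]
orientation: [0.843, 0.539, 0.0, 0.0]
ft_force: [0.8, -0.2, -0.5]
gripper_width: -0.0001
finger_force: 0.6
```

```bash
python3 - <<'E'
from p import *
print(th)
c=capture("top");g=green(c);m=g>12;cen=proj(c,[.6037,.0221,.1])[0];yy,xx=np.mgrid[:400,:640];m&=np.hypot(xx-cen[0],yy-cen[1])<45
for A,ce,mm in blobs(m,3):
    q=wcent(g,mm);X=ray(c,[q],.1157)[0,:2];print(A,q.round(1),X.round(4),'ang',np.arctan2(*(X-C)[::-1]))
cv2.imwrite("pics/t2.png",cv2.resize(c['image'][130:225,270:380],None,fx=5,fy=5,interpolation=cv2.INTER_CUBIC)[...,::-1])
E
```

```text
5.975 [ 0.6113 -0.0195  0.1065] yaw 1.1377 ft [ 0.8 -0.2 -0.5] r along 0.03549866089117345 off 0.023406735045371562
-2.003842684127928
```

View pics/t2.png

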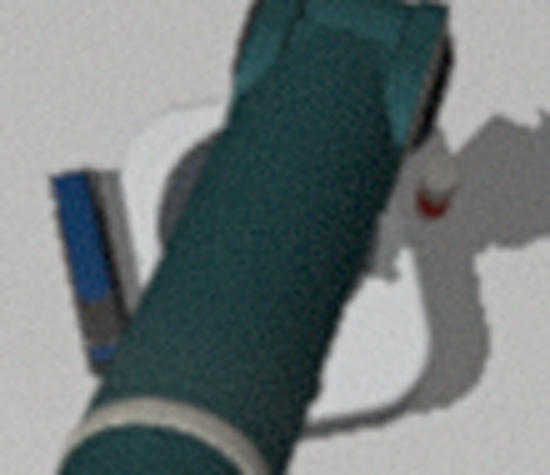

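The arm hides the cover in the top view, so I'll use the scene camera from here and continue the arc.

>>> {"op": "drive_tool", "data": {
  "increments": [
    [-0.044,-0.079,0,0,0,1],
    [-0.044,-0.079,0,0,0,1],
    [-0.044,-0.079,0,0,0,1],
    [-0.044,-0.079,0,0,0,1],
    [-0.044,-0.079,0,0,0,1],
    [-0.044,-0.079,0,0,0,1],
    [-0.044,-0.079,0,0,0,1],
    [0,0,0,0,0,0]
  ]
}}

```text
time: 7.02
tool_pos: [0.5814, -0.0122, 0.1065]
orientation: [0.979, 0.202, 0.0, 0.0]
ft_force: [2.6, -0.9, 1.2]
gripper_width: 0.0001
finger_force: 0.8
```

```bash
cat > g.py <<'E'
from p import *
import sys
print('th',th)
def dots(n):
    c=capture(n);g=green(c);m=g>12;cen=proj(c,[.6037,.0221,.1])[0];yy,xx=np.mgrid[:400,:640];m&=np.hypot(xx-cen[0],yy-cen[1])<45
    for A,ce,mm in blobs(m,3):
        q=wcent(g,mm);X=ray(c,[q],.1157)[0,:2];print(n,A,q.round(1),X.round(4),'ang',np.arctan2(*(X-C)[::-1]),np.hypot(*(X-C)))
    return c
E
python3 - <<'E'
from g import *
dots('top');c=dots('scene')
cv2.imwrite("pics/s3.png",cv2.resize(c['image'][160:250,280:390],None,fx=7,fy=6.5,interpolation=cv2.INTER_CUBIC)[...,::-1])
E
```

```text
7.025 [ 0.5814 -0.0122  0.1065] yaw 0.4062 ft [ 2.6 -0.9  1.2] r along 0.03538554645599096 off 0.022541497917852257
th -2.735396896293632
top 13 [330.  206.5] [0.4999 0.0032] ang -2.9597337178837226 0.10686573142333232
scene 4 [331.  200.5] [ 0.5681 -0.    ] ang -2.5940388804618064 0.04325084860371409
scene 7 [314.  213.6] [ 0.4762 -0.0284] ang -2.7651146628501806 0.13853937337621597
scene 5 [319.3 212.3] [ 0.4916 -0.0326] ang -2.6892281483024707 0.12610975674661734
```

View pics/s3.png

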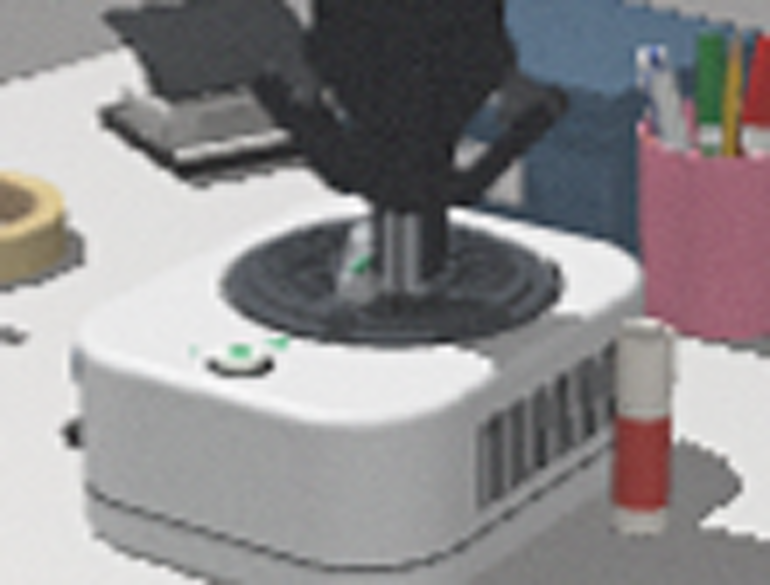

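The fingers bear on the bar beside its dotted end at (360,263), and about 0.25 rad remains. I'll go nearly all of it, back off, then lift and measure unobstructed.

>>> {"op": "drive_tool", "data": {
  "increments": [
    [-0.043,-0.076,0,0,0,1],
    [-0.043,-0.076,0,0,0,1],
    [0,0,0,0,0,0],
    [0,0,0,0,0,0]
  ]
}}

```text
time: 7.62
tool_pos: [0.5743, -0.0066, 0.1063]
orientation: [0.995, 0.098, -0.0, -0.0]
ft_force: [1.5, -1.2, 0.1]
gripper_width: 0.0002
finger_force: 0.7
```

>>> {"op": "drive_tool", "data": {
  "increments": [
    [0,0.1,0,0,0,0],
    [0,0.1,0,0,0,0],
    [0,0,-0.3,0,0,0],
    [0,0.3,-0.6,0,0,0],
    [0,0.6,-0.6,0,0,0],
    [0,0.9,-0.6,0,0,0],
    [0,0.9,0,0,0,0],
    [0,0.9,0,0,0,0],
    [0,0.9,0,0,0,0]
  ]
}}

```text
time: 8.75
tool_pos: [0.6198, -0.2383, 0.2125]
orientation: [0.995, 0.097, 0.0, -0.0]
ft_force: [-0.1, 0.0, 0.1]
gripper_width: 0.0002
finger_force: 0.0
```

```bash
python3 - <<'E'
from g import *
c=dots('top');dots('scene');print(measure(c))
cv2.imwrite("pics/t4.png",cv2.resize(c['image'][140:225,270:380],None,fx=7,fy=7,interpolation=cv2.INTER_CUBIC)[...,::-1])
E
```

```text
8.75 [ 0.6198 -0.2383  0.2125] yaw 0.1946 ft [-0.1  0.   0.1] r along 0.03592048024423529 off 0.25874914297588625
th -2.9469515340512924
top 11 [326.3 184.1] [0.5699 0.0135] ang -2.8899509483547727 0.03628541692160345
top 7 [328.3 199. ] [0.5233 0.008 ] ang -2.9658865163647663 0.08295710870009045
top 14 [330.1 206.5] [0.4999 0.0029] ang -2.9568258648223926 0.10692867814979785
scene 6 [328.7 199.7] [0.5675 0.0086] ang -2.7865882531430866 0.03994481595331892
scene 8 [313.9 213.7] [ 0.4758 -0.0286] ang -2.765000991592475 0.13893521562076416
scene 5 [319.3 212.3] [ 0.4916 -0.0324] ang -2.6903037646180477 0.12598787429558908
(array([0.60468363, 0.02309332]), np.float64(-2.898939397735064), np.int64(159), np.float64(0.046924036616397095))
```

View pics/t4.png

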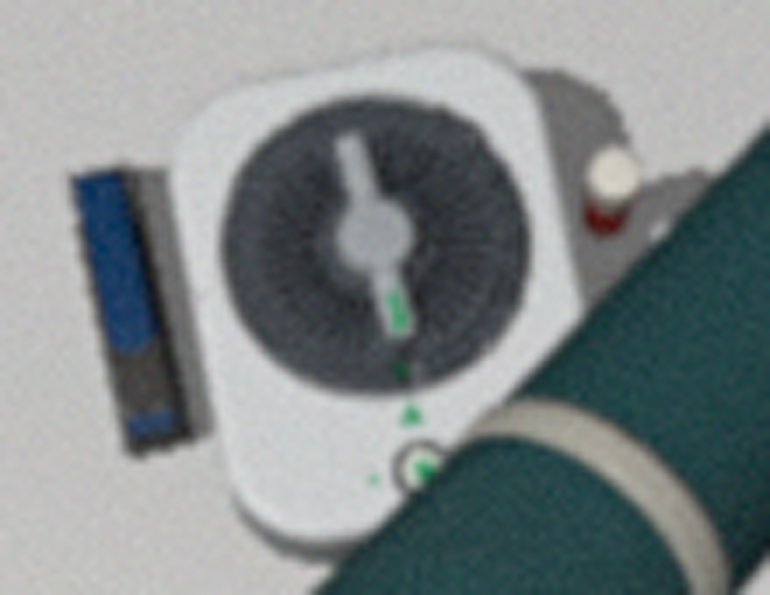

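The key now shows green at (401,368), just to one side of the notch. The bar is at -2.895 rad against a target of about -2.952, so the bar needs about 2 mm more push. I'll go back the same way and push 2 mm further.

>>> {"op": "drive_tool", "data": {
  "increments": [
    [0,-0.9,0,0,0,0],
    [0,-0.9,0,0,0,0],
    [0,-0.9,0,0,0,0],
    [0,-0.9,0.6,0,0,0],
    [0,-0.6,0.6,0,0,0],
    [0,-0.3,0.6,0,0,0],
    [0,0,0.3,0,0,0],
    [0,0,0,0,0,0],
    [0,-0.1,0,0,0,0],
    [0,-0.1,0,0,0,0],
    [0,0,0,0,0,0]
  ]
}}

```text
time: 10.22
tool_pos: [0.5746, -0.0065, 0.107]
orientation: [0.995, 0.097, 0.001, -0.0]
ft_force: [-1.0, -0.1, 1.4]
gripper_width: -0.0001
finger_force: 0.2
```

>>> {"op": "drive_tool", "data": {
  "increments": [
    [0,-0.02,0,0,0,0],
    [0,-0.02,0,0,0,0],
    [0,0,0,0,0,0],
    [0,0,0,0,0,0]
  ]
}}

```text
time: 10.72
tool_pos: [0.5741, -0.0052, 0.1065]
orientation: [0.995, 0.097, 0.0, 0.0]
ft_force: [1.6, -2.4, 1.8]
gripper_width: 0.0003
finger_force: 1.9
```

>>> {"op": "drive_tool", "data": {
  "increments": [
    [0,0.1,0,0,0,0],
    [0,0.1,0,0,0,0],
    [0,0,-0.3,0,0,0],
    [0,0.3,-0.6,0,0,0],
    [0,0.6,-0.6,0,0,0],
    [0,0.9,-0.6,0,0,0],
    [0,0.9,0,0,0,0],
    [0,0.9,0,0,0,0],
    [0,0.9,0,0,0,0],
    [0,0.5,0,0,0,0]
  ]
}}

```text
time: 11.98
tool_pos: [0.6235, -0.2625, 0.2124]
orientation: [0.995, 0.096, 0.0, 0.001]
ft_force: [-0.2, -0.7, 0.1]
gripper_width: -0.0001
finger_force: 0.0
```

```bash
python3 - <<'E'
from g import *
c=dots('top');dots('scene');print(measure(c),measure(capture('top')))
cv2.imwrite("pics/t5.png",cv2.resize(c['image'][165:215,290:360],None,fx=11,fy=11,interpolation=cv2.INTER_CUBIC)[...,::-1])
E
```

```text
11.975 [ 0.6235 -0.2625  0.2124] yaw 0.1914 ft [-0.2 -0.7  0.1] r along 0.03602950596880117 off 0.2833608227297266
th -2.9501433209305836
top 13 [325.9 184.2] [0.5696 0.0147] ang -2.9239111104598385 0.036229100655934
top 7 [327.  192.3] [0.5442 0.0118] ang -2.967318841807936 0.061701498012799595
top 9 [328.2 198.9] [0.5234 0.0083] ang -2.969179924239992 0.08283724505832242
top 14 [330.2 206.5] [0.4999 0.0027] ang -2.955775748647401 0.10693266658544606
scene 7 [328.5 199.6] [0.5673 0.0093] ang -2.80359996090649 0.03991141614298053
scene 7 [313.9 213.6] [ 0.4761 -0.0284] ang -2.765330696389148 0.13859087150574784
scene 5 [319.3 212.3] [ 0.4915 -0.0325] ang -2.6900760641213934 0.12609818281564086
(array([0.60447878, 0.02350992]), np.float64(-2.931943870755458), np.int64(157), np.float64(0.04629254426197695)) (array([0.60399989, 0.0232621 ]), np.float64(-2.934198821037238), np.int64(156), np.float64(0.04681559787435517))
```

View pics/t5.png

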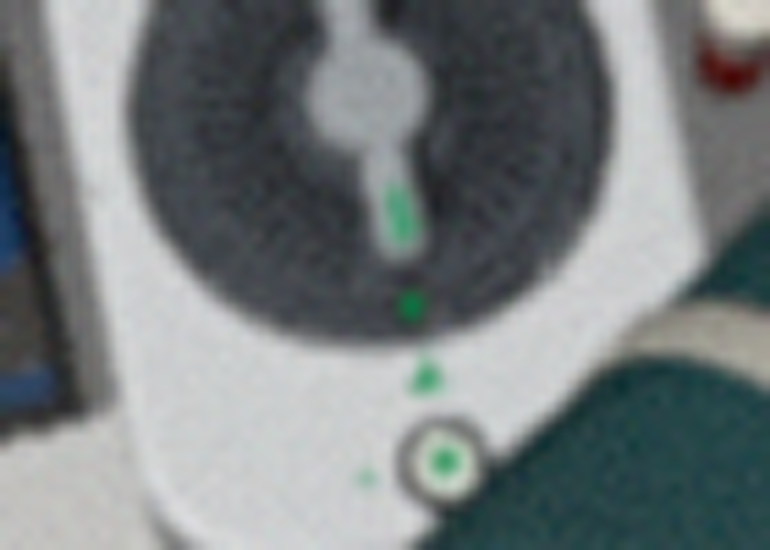

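The key is now fully visible in the notch at (411,306), but the bar is still about 0.02 rad (~1 mm) short. I'll add one more small nudge, then press.

>>> {"op": "drive_tool", "data": {
  "increments": [
    [0,-0.5,0,0,0,0],
    [0,-0.9,0,0,0,0],
    [0,-0.9,0,0,0,0],
    [0,-0.9,0,0,0,0],
    [0,-0.9,0.6,0,0,0],
    [0,-0.6,0.6,0,0,0],
    [0,-0.3,0.6,0,0,0],
    [0,0,0.3,0,0,0],
    [0,0,0,0,0,0],
    [0,-0.1,0,0,0,0],
    [0,-0.1,0,0,0,0],
    [0,0,0,0,0,0]
  ]
}}

```text
time: 13.62
tool_pos: [0.5743, -0.0045, 0.107]
orientation: [0.995, 0.097, 0.001, -0.0]
ft_force: [-0.4, -0.6, 0.3]
gripper_width: 0.0
finger_force: 0.2
```

>>> {"op": "drive_tool", "data": {
  "increments": [
    [0,-0.015,0,0,0,0],
    [0,0,0,0,0,0],
    [0,0,0,0,0,0]
  ]
}}

```text
time: 14.0
tool_pos: [0.5741, -0.0043, 0.1067]
orientation: [0.995, 0.097, 0.001, 0.0]
ft_force: [0.5, -1.4, 3.1]
gripper_width: -0.0004
finger_force: 1.4
```

>>> {"op": "drive_tool", "data": {
  "increments": [
    [0,0.1,0,0,0,0],
    [0,0.1,0,0,0,0],
    [0,0,-0.5,0,0,0],
    [0,0,-0.2,0,0,0],
    [0.35,-0.31,0,0,0,0],
    [0.35,-0.31,0,0,0,0],
    [0,0,0,0,0,0],
    [0,0,0.2,0,0,0],
    [0,0,0,0,0,0],
    [0,0,0,0,0,0]
  ]
}}

```text
time: 15.25
tool_pos: [0.6036, 0.0228, 0.1311]
orientation: [0.995, 0.096, -0.0, 0.0]
ft_force: [-0.2, -0.4, 0.4]
gripper_width: -0.0
finger_force: 0.0
```

```bash
python3 - <<'E'
from g import *
dots('scene')
E
```

```text
15.25 [0.6036 0.0228 0.1311] yaw 0.1928 ft [-0.2 -0.4  0.4] r along 0.0013168337480438117 off -0.0005321809619489642
th -2.948762809583035
scene 8 [328.2 199.4] [0.5682 0.0112] ang -2.8445707515321947 0.0385257130462665
scene 8 [313.8 213.7] [ 0.4758 -0.0283] ang -2.7666693602035117 0.13880948932304651
scene 5 [319.3 212.3] [ 0.4916 -0.0326] ang -2.689571253867343 0.1260897060082787
```

Now the press, in small steps.

>>> {"op": "drive_tool", "data": {
  "increments": [
    [0.02,0,0.2,0,0,0],
    [0,0,0.06,0,0,0],
    [0,0,0.04,0,0,0],
    [0,0,0.03,0,0,0],
    [0,0,0.03,0,0,0],
    [0,0,0,0,0,0]
  ]
}}

```text
time: 16.05
tool_pos: [0.6052, 0.0231, 0.1135]
orientation: [0.995, 0.097, 0.0, 0.0]
ft_force: [-0.9, -1.6, 2.4]
gripper_width: 0.0001
finger_force: 1.4
```

>>> {"op": "drive_tool", "data": {
  "increments": [
    [0,0,0.03,0,0,0],
    [0,0,0.03,0,0,0],
    [0,0,0,0,0,0]
  ]
}}

```text
time: 16.42
tool_pos: [0.6045, 0.0243, 0.1097]
orientation: [0.995, 0.097, -0.0, -0.0]
ft_force: [0.2, 0.4, -0.3]
gripper_width: -0.0001
finger_force: 0.0
```

>>> {"op": "drive_tool", "data": {
  "increments": [
    [0,0,0.03,0,0,0],
    [0,0,0.02,0,0,0],
    [0,0,0,0,0,0]
  ]
}}

```text
time: 16.8
tool_pos: [0.6048, 0.024, 0.1082]
orientation: [0.995, 0.097, -0.0, -0.0]
ft_force: [-2.4, 1.1, 4.9]
gripper_width: -0.0001
finger_force: 2.4
```

>>> {"op": "drive_tool", "data": {
  "increments": [
    [0,0,0.03,0,0,0],
    [0,0,0.03,0,0,0],
    [0,0,0,0,0,0]
  ]
}}

```text
time: 17.18
tool_pos: [0.6048, 0.0239, 0.108]
orientation: [0.995, 0.097, -0.0, -0.002]
ft_force: [-11.1, 1.9, 27.5]
gripper_width: -0.0001
finger_force: 13.8
```

It meets a hard stop at z = 0.108, exactly the seated hub height, with 27 N. I'll lift off to the side and check.

>>> {"op": "drive_tool", "data": {
  "increments": [
    [0,0,-0.1,0,0,0],
    [0,0,-0.6,0,0,0],
    [0,0,-0.8,0,0,0],
    [0,0.9,-0.6,0,0,0],
    [0,0.9,0,0,0,0],
    [0,0.9,0,0,0,0],
    [0,0.9,0,0,0,0],
    [0,0.9,0,0,0,0],
    [0,0.9,0,0,0,0],
    [0,0,0,0,0,0]
  ]
}}

```text
time: 18.42
tool_pos: [0.6556, -0.2467, 0.2095]
orientation: [0.996, 0.094, -0.001, 0.002]
ft_force: [-0.9, 0.1, -0.5]
gripper_width: -0.0
finger_force: 0.0
```

```bash
python3 - <<'E'
from g import *
c=dots('top');d=dots('scene');print(measure(c,.08))
a=cv2.resize(c['image'][155:215,285:365],(480,360),interpolation=cv2.INTER_CUBIC)
b=cv2.resize(d['image'][180:226,295:370],(590,360),interpolation=cv2.INTER_CUBIC)[:,:320+0] if 0 else cv2.resize(d['image'][185:220,300:335],(320,360))
cv2.imwrite("pics/f6.png",np.hstack([a,b])[...,::-1])
g=green(c);m=g>12;m[:,:326]=0;m[:203]=0;m[212:]=0;m[:,336:]=0
q=wcent(g,m);B=ray(c,[q],.099)[0];print('button',B)
print(plan([B[0],B[1],.15],.19,8))
E
```

```text
18.425 [ 0.6556 -0.2467  0.2095] yaw 0.1873 ft [-0.9  0.1 -0.5] r along 0.00046456532393542027 off 0.2739231724368475
th -2.9542710328165582
top 15 [325.8 184.8] [0.5677 0.015 ] ang -2.9440809660006657 0.0380657531609842
top 7 [326.9 192.3] [0.5442 0.0122] ang -2.9732774330016984 0.06169434664829283
scene 9 [328.4 202.2] [ 0.5546 -0.0033] ang -2.6684343412399505 0.05660133524072918
scene 4 [324.1 211.2] [ 0.5052 -0.0365] ang -2.607740001176372 0.11589030286175885
scene 7 [314.  213.6] [ 0.4763 -0.0283] ang -2.7658954086511223 0.1383587830274214
scene 5 [319.3 212.3] [ 0.4914 -0.0326] ang -2.6894657440368324 0.12623506088399555
(array([0.60418954, 0.02299805]), np.float64(-2.942878777389111), np.int64(154), np.float64(0.04642789933523265))
button [nan nan nan]
[  nan   nan 0.148 0.    0.    0.003]h.py:17: RuntimeWarning: invalid value encountered in divide
  y,x=np.nonzero(m);ww=w[y,x];return np.array([(x*ww).sum(),(y*ww).sum()])/ww.sum()
```

View pics/f6.png

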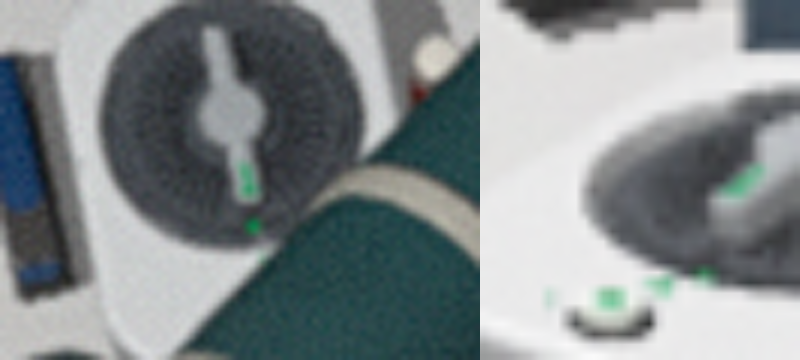

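The cover is down (the bar dropped 3 px in the scene view) and the key shows in the notch in both views. The button was measured earlier at (0.5024, 0.0028, 0.099), so I'll go there.

```bash
python3 - <<'E'
from h import *
print(plan([.5024,.0028,.13],.19,8))
E
```

```text
[-0.262 -0.673  0.198  0.     0.     0.003]
```

>>> {"op": "drive_tool", "data": {
  "increments": [
    [-0.262,-0.673,0,0,0,0],
    [-0.262,-0.673,0,0,0,0],
    [-0.262,-0.673,0,0,0,0],
    [-0.262,-0.673,0,0,0,0],
    [-0.262,-0.673,0.3,0,0,0],
    [-0.262,-0.673,0.3,0,0,0],
    [-0.262,-0.673,0.4,0,0,0],
    [-0.262,-0.673,0.5,0,0,0],
    [0,0,0.3,0,0,0],
    [0,0,0,0,0,0],
    [0,0,0,0,0,0]
  ]
}}

```text
time: 19.9
tool_pos: [0.5032, 0.002, 0.1205]
orientation: [0.995, 0.096, 0.001, 0.0]
ft_force: [0.7, 0.2, -0.2]
gripper_width: -0.0002
finger_force: 0.0
```

>>> {"op": "drive_tool", "data": {
  "increments": [
    [-0.02,-0.02,0.2,0,0,0],
    [0,0,0.14,0,0,0],
    [0,0,0.08,0,0,0],
    [0,0,0.06,0,0,0],
    [0,0,0.02,0,0,0],
    [0,0,0,0,0,0],
    [0,0,0,0,0,0]
  ]
}}

```text
time: 20.78
tool_pos: [0.5009, 0.0032, 0.0951]
orientation: [0.995, 0.097, -0.0, -0.0]
ft_force: [-3.6, 0.4, 5.4]
gripper_width: 0.0
finger_force: 2.9
```

>>> {"op": "drive_tool", "data": {
  "increments": [
    [0,0,0.03,0,0,0],
    [0,0,0.02,0,0,0],
    [0,0,0,0,0,0]
  ]
}}

```text
time: 21.15
tool_pos: [0.5009, 0.0032, 0.0946]
orientation: [0.995, 0.097, -0.0, -0.002]
ft_force: [-10.0, 0.4, 31.9]
gripper_width: 0.0001
finger_force: 16.1
```

>>> {"op": "drive_tool", "data": {
  "increments": [
    [0,0,-0.2,0,0,0],
    [0,0,-0.5,0,0,0],
    [0,0,-0.8,0,0,0],
    [-0.2,0.9,-0.6,0,0,0],
    [-0.2,0.9,0,0,0,0],
    [0,0.9,0,0,0,0],
    [0,0.9,0,0,0,0],
    [0,0.9,0,0,0,0],
    [0,0,0,0,0,0],
    [0,0,0,0,0,0]
  ]
}}

```text
time: 22.4
tool_pos: [0.5247, -0.2206, 0.1969]
orientation: [0.995, 0.097, -0.0, -0.0]
ft_force: [0.3, 0.6, 0.1]
gripper_width: 0.0
finger_force: 0.0
```

```bash
python3 - <<'E'
from g import *
dots('top');dots('scene');print(s['qvel'],s['ft_force'])
E
```

```text
22.4 [ 0.5247 -0.2206  0.1969] yaw 0.1939 ft [0.3 0.6 0.1] r along 0.12566996055891985 off 0.22307798076410842
th -2.9476692850175863
top 14 [325.8 184.8] [0.5679 0.0151] ang -2.94508127245902 0.03785955895360166
top 7 [326.7 192.1] [0.5448 0.0126] ang -2.97836187761437 0.06100318511073491
top 9 [328.2 198.9] [0.5234 0.0083] ang -2.969354309333679 0.0827774774192784
top 14 [330.2 206.5] [0.4998 0.0028] ang -2.956112170914179 0.1070686024205277
scene 9 [328.4 202.2] [ 0.5545 -0.0033] ang -2.6689479559141014 0.056700916793653244
scene 3 [324.2 211.2] [ 0.5052 -0.0372] ang -2.602403535891658 0.1162467926513116
scene 7 [314.  213.6] [ 0.4762 -0.0283] ang -2.7655732320300137 0.13843283594812955
scene 5 [319.3 212.3] [ 0.4915 -0.0326] ang -2.6896140338005625 0.12616060756168915
[-2.60188843e-02 -9.61665586e-03 -9.03112833e-03  7.81386203e-03
 -9.73619107e-04  8.36638764e-05  2.58934990e-03] [0.32532453 0.56138719 0.10405992]
```

The button reached its hard stop and is back out, the cover is unchanged, and the arm is clear, so I'll hand in.

```bash
python3 -c "
from plant import hand_in
print(hand_in())"
```

```text
the job is handed in; nothing more can be done
None
```

The job is handed in, though no verdict came back: the cover was turned onto its key and pressed home (hard stop at the seated hub height, 27 N), the start button was pressed to its stop and is out again, and the arm is clear after 22 s.

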